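# Tug-check the two lids of a coin case

### The job

Both lids of the coin case look shut, but either catch may not have dropped in. Check the left lid first and then the right: tug it up by its pull, firmly (about 8 N) for a moment, and if it gives, push it shut and press it down, a bit harder each time, until the catch holds against the tug. Do not wrench the catch or crush the soft seal (stay under about 16 N either way), leave both lids shut and released, and do not disturb the other things on the shelf.

Things in the scene. Friction and masses are not known exactly. Their poses are not given: they have to be found in the camera images.
- case: coin case, fixed: black box 150 mm deep (x), 210 wide (y), two lids side by side (135 x 94 x 6 mm, grey frame, clear window, top 62 mm above the shelf). Origin under its centre, x to the back, y to the robot's left. The left lid is at y = +50 mm, the right at y = -50 mm; both open upward from the front, hinged 65 mm behind the origin, 56 mm up. Caught or not, a shut lid looks the same
- left_pull (a point): left lid's pull: an upright aluminium fin near the lid's front edge, 12 mm thick (case y), 36 mm long (case x), 40 mm tall above the lid's top, on a rubber foot that lets it rock a little about y (0.8 Nm/rad), so a straight lift works. The point is the fin's centre: 20 mm below its top edge, 20 mm above the lid, 82 mm above the shelf when shut, 105 mm in front of the hinge. Axes as the case's while shut
- left_lid (a joint): left lid's angle: 0 shut on its seal, positive open (max 1.6), negative pressed into the seal. Uncaught, it lifts at the pull with 1 to 3 N and falls shut. Pressing at the pull takes about 1 N plus 4 N per mm; the catch drops in somewhere 1.7 to 3.2 mm down (7 to 13.5 N), differently each time. Pressing a caught lid does no harm. Below -0.045 (4.7 mm, about 20 N) the seal is damaged
- left_keeper (a joint): how far (m) a tug has drawn up the left lid's sprung catch: 0 at rest. With the catch in, a tug at the pull lifts the lid about 1 mm freely, then takes about 2 N plus 1.3 N per mm of lift; 0.002 is a tug of about 5 N, 0.005 about 9 N, 0.012 about 18 N, which strains it. With the catch not in, this stays 0 and the lid lifts freely
- right_pull (a point): right lid's pull: an upright aluminium fin near the lid's front edge, 12 mm thick (case y), 36 mm long (case x), 40 mm tall above the lid's top, on a rubber foot that lets it rock a little about y (0.8 Nm/rad), so a straight lift works. The point is the fin's centre: 20 mm below its top edge, 20 mm above the lid, 82 mm above the shelf when shut, 105 mm in front of the hinge. Axes as the case's while shut
- right_lid (a joint): right lid's angle: 0 shut on its seal, positive open (max 1.6), negative pressed into the seal. Uncaught, it lifts at the pull with 1 to 3 N and falls shut. Pressing at the pull takes about 1 N plus 4 N per mm; the catch drops in somewhere 1.7 to 3.2 mm down (7 to 13.5 N), differently each time. Pressing a caught lid does no harm. Below -0.045 (4.7 mm, about 20 N) the seal is damaged
- right_keeper (a joint): how far (m) a tug has drawn up the right lid's sprung catch: 0 at rest. With the catch in, a tug at the pull lifts the lid about 1 mm freely, then takes about 2 N plus 1.3 N per mm of lift; 0.002 is a tug of about 5 N, 0.005 about 9 N, 0.012 about 18 N, which strains it. With the catch not in, this stays 0 and the lid lifts freely
- tube_a: clear coin tube with coins, 32 mm diameter, 75 mm tall, standing to the right of the case; bystander. Origin under its centre
- tube_b: like tube_a, elsewhere on the shelf; bystander
- tube_c: like tube_a, elsewhere on the shelf; bystander
- loupe: black loupe, 41 mm diameter, 32 mm tall, standing to the left of the case; bystander. Origin under its centre
- cup: white enamel sorting cup, 72 mm wide at the rim, 60 mm tall; bystander. Origin under its centre
- coins: small stack of steel coins, 29 mm diameter, 13.5 mm tall, in front of the case; bystander. Origin under its centre
- funnel: grey coin funnel on a steel stand, 100 mm wide, 128 mm tall, left; bystander. Origin under the stand's centre

How it is judged:
By the outcome, as a careful person would: the job done as asked, in the order asked, and still so for the second after the job is handed in, with the robot touching nothing.
It also fails if it takes over 72 s, if anything falls off the work surface, if the arm or the gripper's body presses on something with over 40 N, if the wrist force passes 120 N, or if a joint passes its speed limit or range.

### The arm

A 7-joint arm with a two-finger parallel gripper is mounted at the origin on the work surface. World frame = base frame: x ahead of the robot, y to its left, z up, the work surface at z = 0. Lengths are in m, angles in rad, forces in N, time in s.
With the tool pointing down it reaches from about 0.375 to 0.925 m from the base axis. Payload 3.1 kg.
Tool frame: the origin (TCP) lies at the very end of the fingers, on their centre line; the grasp point (between the pads) lies 19 mm behind it (grasp_offset is the x of the grasp point in the tool frame, in m); x points along the fingers, y is the direction in which the jaws open and shut, and the axes are right-handed (so a half turn about x gives the same grasp; the last joint's range is limited). The gripper opens to 85 mm and grips with 20 to 120 N. Pads are 22 mm wide; open, the fingers measure 114 mm over their backs; the gripper's body (76 mm by 85 mm) begins 54 mm behind the grasp point. The pads swing forward as they close: fully open they stand 13 mm farther back than shut.
Start: joints at [-1.433, 0.383, 0.044, 1.598, -0.018, 1.161, -0.05], TCP at [0.152, 0.632, 0.231] pointing down, gripper open.
Joint ranges: [-2.61, 2.61], [-0.41, 2.15], [-1.48, 1.57], [0, 2.5], [-1.57, 4.71], [0.05, 1.97], [-2.85, 2.85]. Speed limits (rad/s): [2.79, 2.79, 3.14, 3.14, 3.14, 3.14, 3.14].

### API

Orientations are given as a rotation vector (axis times angle).
In Python, from workcell import * gives the robot as it stands.
- The arm moves only by the shell command python3 -m handwheel 'ROWS' [FORCE]. ROWS is JSON, a list of rows, each an object with "offset": the shift along the tool's x, y, z normalised to -1 to 1, where 1 is 300 mm, a list of three; "twist": the turn, a rotation vector about the tool's x, y, z normalised to -1 to 1, where 1 is 180 degrees, a list of three; "claw": the opening, from 0 (shut) to 1 (fully open). A call has 1 to 10 rows; each row is the pose to reach, as a shift and turn from the pose commanded when the call began, along the tool's axes at that moment, turning the shorter way round; what a row does not reach only later rows make up. A row lasts 1/12 s, in which the tool goes at most 41.7 mm and 7.16 degrees, less where a joint would pass 70% of its speed; a pose out of reach is approached as far as the arm can. A call with a number of a shift or a turn outside -1 to 1 is refused whole. A call with a gripper value outside its range is refused whole. The fingers move at their own pace and stop on an object; FORCE is the grip in N (left out, the last holds). Time passes only in rows, so rows that repeat a pose let the fingers close. It gives the time, the measured TCP pose, the force and the opening at its end, in the units of the state.
- get_state(): the state, without advancing time (a new reading comes with each control period).
- snapshot(name): name is "side" or "top" or "wrist"; returns the picture (480x640x3 uint8, blue, green, red); there is no depth.
- camera_info(name): a dict with "camera_matrix" (3x3 intrinsics, pixels), "R" (3x3) and "t" (3): a world point X has camera coordinates R X + t. Camera axes: x right, y down, z forward; pixel columns grow to the right and rows downward; lengths in m; the calibration is good to about 2 mm. A picture is of the moment at which its call begins: read the wrist's pose just before it. camera_info takes no time and is no camera call; for the wrist camera it gives the pose at the moment of the call.
- close_job(): hands the job in, once; it reports no verdict.
Trained networks look in the newest picture that a camera, given by its name, has taken for a name from the list of things; names that differ only in an ending like _2 or _b are one class to them, and where a whole thing is asked for, a point or a joint stands for the part that bears it (a point fixed in the world has none). Each returns a list of dicts, best first, with "score" (0 to 1); they miss things now and then, are a little off and sometimes report something else, mostly with a low value. They report only what shows in the picture. A call takes as long as a camera call.
- spot_in(camera, thing): "xyz" ([x, y, z] in m, in world coordinates, good to about 4 mm: the middle of the surface that is visible of it).
- spot_point(camera, thing): "xyz" ([x, y, z] in m, in world coordinates, good to about 4 mm: a listed point, or the origin of a listed thing).
The state is a dict: "clock": time; "qpos": joint angles; "joint_vel": joint speeds; "tau": joint torques, N m; "tcp_pos": TCP position; "eef_rot": TCP orientation; "contact_force": force on the tool from outside, world axes, zero at the start; "ft_torque": the same for the moment, N m; "width": opening from 0.0 (shut) to 1.0 (fully open).
Only numpy, scipy, OpenCV 4.12 (cv2) and the standard library are available. Lean on these libraries where they do the work, as an engineer would, in place of code of your own. Each camera call takes 0.05 s, during which the arm holds its last target.

## Working session

There is one attempt and no reset: what is moved stays moved. The work goes in short steps, Python scripts to look and compute and a shell command to move; the robot and the scene stay as the last step left them, time stands still between calls to the robot, and variables do not carry over. Pictures are saved under pics/ and viewed, and the job is handed in when it is done.

```bash
ls; mkdir -p pics; python3 - <<'E'
from workcell import *
import cv2
s=get_state();print(s)
for c in ("side","top","wrist"):
    cv2.imwrite(f"pics/{c}0.png",snapshot(c))
for c in ("side","top"):
    for t in ("case","left_pull","right_pull"):
        print(c,t,[(d['score'],d['xyz']) for d in spot_point(c,t)][:3])
E
```

```text
pics
{'clock': 0.0, 'qpos': array([-1.43279737,  0.38386515,  0.04381831,  1.5995443 , -0.01791131,
        1.16120218, -0.04990907]), 'joint_vel': array([ 5.22301075e-04,  6.26384038e-05, -5.09485493e-04,  2.70950343e-04,
       -4.13563947e-04, -5.26862233e-04, -3.31023065e-04]), 'tau': array([ 1.64859007e-04, -4.33465004e+01,  1.02444392e+00, -2.49514747e+01,
        1.05490827e-02,  1.12390451e-02,  1.03626061e-05]), 'tcp_pos': array([0.15162775, 0.63111112, 0.22988119]), 'eef_rot': array([ 0.18299747,  1.56304545, -0.18712145]), 'contact_force': array([ 0.2209009 ,  0.67698887, -0.12216314]), 'ft_torque': array([-0.00810024,  0.01891781,  0.03335785]), 'width': 1.0006777176679764}
side case [(0.66, [0.5445, -0.0179, 0.0005])]
side left_pull [(0.61, [0.4955, 0.0259, 0.0802])]
side right_pull [(0.72, [0.5114, -0.0761, 0.0847]), (0.57, [0.4965, 0.1446, -0.0016])]
top case [(0.76, [0.546, -0.0183, -0.0015])]
top left_pull [(0.64, [0.4949, 0.0267, 0.0846])]
top right_pull [(0.45, [0.5088, -0.0769, 0.085])]
```

View pics/top0.png

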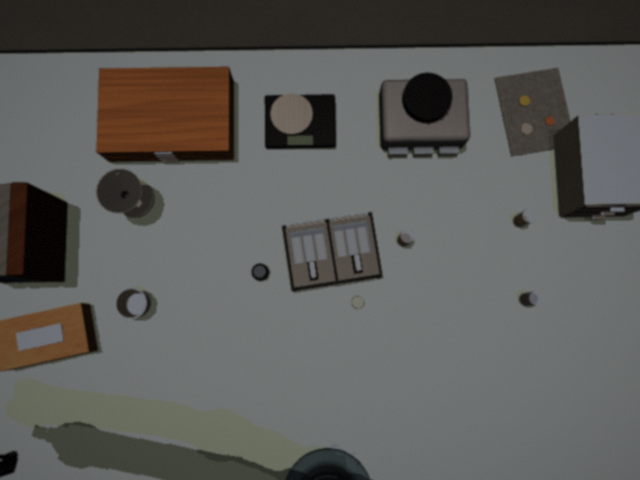

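View pics/side0.png

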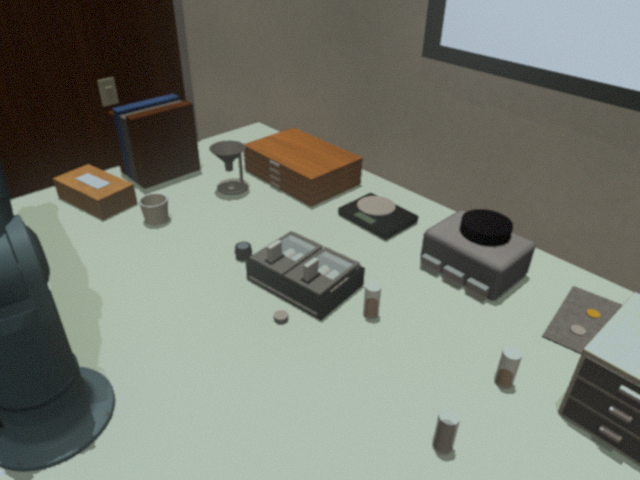

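```bash
python3 - <<'E'
from workcell import *
for c in ("top","side"):
    k=camera_info(c);print(c,k['camera_matrix'].tolist(),k['R'].tolist(),k['t'].tolist())
for t in ("tube_a","cup","funnel","loupe","coins"):
    print(t,[(d['score'],d['xyz']) for d in spot_point("top",t)][:3])
E
```

```text
top [[624.917174993348, 0.0, 323.1225318433157], [0.0, 624.917174993348, 241.20227171762053], [0.0, 0.0, 1.0]] [[-0.0177273548417755, -0.9998225502897421, 0.006372505192606855], [-0.9906118728243588, 0.016699265503999212, -0.13568069852062026], [0.1355502058638432, -0.008717939191286236, -0.9907321228397344]] [0.009723397427741804, 0.5654355802978254, 1.3958399251700189]
side [[525.5921824064341, 0.0, 314.7526113647579], [0.0, 525.5921824064341, 240.59464183963888], [0.0, 0.0, 1.0]] [[0.7329707765383344, -0.6801943915113756, 0.00945676991684941], [-0.3744395384256272, -0.41502059416955733, -0.8291881200781588], [0.5679338630548403, 0.6042296717073873, -0.5588896411850813]] [-0.4324792783660174, 0.28663978826726355, 0.8613535347296034]
tube_a [(0.7, [0.6115, -0.4629, 0.0008]), (0.68, [0.4996, 0.1465, -0.0007]), (0.51, [0.5712, -0.1899, -0.0012])]
cup [(0.63, [0.4302, 0.4342, -0.0043]), (0.24, [0.4306, -0.4734, -0.0036])]
funnel [(0.91, [0.6812, 0.4418, 0.0011]), (0.67, [0.4289, 0.4324, -0.0019])]
loupe [(0.72, [0.498, 0.1505, -0.0007])]
coins [(0.5, [0.4287, -0.0784, 0.0013])]
```

The top view shows the case at about (332,250), turned slightly. The fins are near (312,270) and (357,263), the coins at (358,302), the loupe at (260,271) and a tube at (405,239). I'll refine the yaw and write a helper.

```bash
cat > h.py <<'E'
from workcell import *
import numpy as np, cv2
from scipy.spatial.transform import Rotation as Ro
def proj(c,X):
    k=camera_info(c);p=k['R']@np.asarray(X,float)+k['t'];p=k['camera_matrix']@p;return p[:2]/p[2]
def tgt(yaw,flip):
    y=np.array([-np.sin(yaw),np.cos(yaw),0])*flip;x=np.array([0,0,-1.]);z=np.cross(x,y)
    return np.column_stack([x,y,z])
def rel(pos,R,s=None):
    s=s or get_state();R0=Ro.from_rotvec(s['eef_rot']).as_matrix()
    d=R0.T@(np.asarray(pos)-s['tcp_pos']);w=Ro.from_matrix(R0.T@R).as_rotvec()
    return np.round(d/0.3,4),np.round(w/np.pi,4)
E
python3 - <<'E'
from h import *
print(np.round(Ro.from_rotvec(get_state()['eef_rot']).as_matrix(),3))
im=cv2.imread('pics/top0.png')
def model(o,yaw):
    R=Ro.from_euler('z',yaw).as_matrix();O=np.array([*o,0])
    f=lambda p:O+R@np.array(p)
    return f
f=model((0.5455,-0.0195),0.137)
big=cv2.resize(im[200:310,240:420],None,fx=4.4,fy=4.4,interpolation=cv2.INTER_CUBIC)
big=cv2.convertScaleAbs(big,alpha=1.6)
def line(a,b,c):
    a=(proj('top',a)-[240,200]+.5)*4.4;b=(proj('top',b)-[240,200]+.5)*4.4
    cv2.line(big,tuple(int(v) for v in a),tuple(int(v) for v in b),c,1)
C=[(.075,.105),(.075,-.105),(-.075,-.105),(-.075,.105)]
for i in range(4): line(f((*C[i],.056)),f((*C[(i+1)%4],.056)),(0,0,255))
for y in (.05,-.05):
    B=[(-.022,y+.006),(-.022,y-.006),(-.058,y-.006),(-.058,y+.006)]
    for i in range(4): line(f((*B[i],.102)),f((*B[(i+1)%4],.102)),(0,255,0))
    print(f((-.04,y,.082)))
cv2.imwrite('pics/fit.png',big)
E
```

```text
[[-0.     0.234  0.972]
 [ 0.     0.972 -0.234]
 [-1.     0.    -0.   ]]
[0.4990462  0.02456863 0.082     ]
[ 0.51270339 -0.07449438  0.082     ]
```

View pics/fit.png

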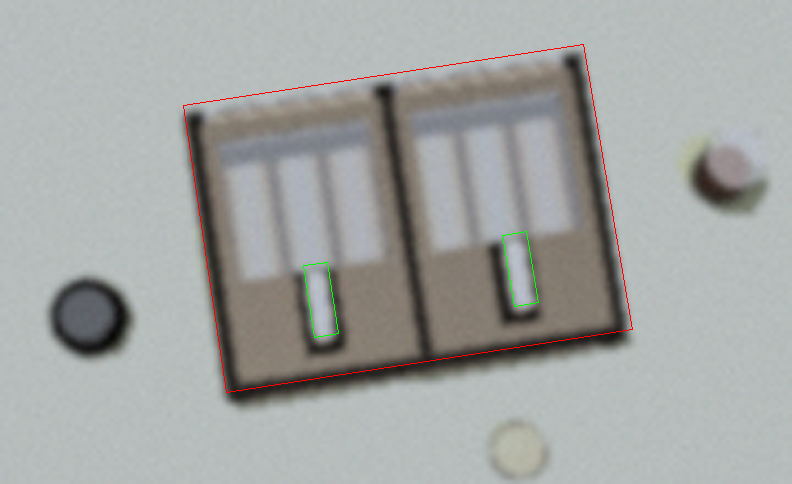

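The overlay fits: yaw 0.137 is right, and the fins sit about 2 mm further forward than the model. Next I'll move above the left fin.

```bash
python3 - <<'E'
from h import *
print(rel((.497,.0245,.17),tgt(.137,1)))
E
```

```text
(array([ 0.2041, -1.7004,  1.5919]), array([-0.1186, -0.    , -0.    ]))
```

```bash
python3 -m handwheel '[{"offset":[0,-0.85,0.8],"twist":[0,0,0],"claw":0.5},{"offset":[0,-0.85,0.8],"twist":[0,0,0],"claw":0.5},{"offset":[0,-0.85,0.8],"twist":[0,0,0],"claw":0.5},{"offset":[0,-0.85,0.8],"twist":[0,0,0],"claw":0.5},{"offset":[0,-0.85,0.8],"twist":[0,0,0],"claw":0.5},{"offset":[0,-0.85,0.8],"twist":[0,0,0],"claw":0.5},{"offset":[0,-0.85,0.8],"twist":[0,0,0],"claw":0.5},{"offset":[0,-0.85,0.8],"twist":[0,0,0],"claw":0.5},{"offset":[0,-0.85,0.8],"twist":[0,0,0],"claw":0.5},{"offset":[0,-0.85,0.8],"twist":[0,0,0],"claw":0.5}]' 40
python3 - <<'E'
from h import *
print(rel((.497,.0245,.17),tgt(.137,1)))
E
```

```text
clock: 1.53
tcp_pos: [0.3289, 0.3228, 0.2315]
eef_rot: [0.192, 1.561, -0.193]
contact_force: [0.1, -0.1, -0.3]
width: 0.501
(array([ 0.2062, -0.828 ,  0.7852]), array([-0.1218,  0.0002,  0.0003]))
```

```bash
python3 -m handwheel '[{"offset":[0.2,-0.828,0.785],"twist":[-0.122,0,0],"claw":0.5},{"offset":[0.2,-0.828,0.785],"twist":[-0.122,0,0],"claw":0.5},{"offset":[0.2,-0.828,0.785],"twist":[-0.122,0,0],"claw":0.5},{"offset":[0.2,-0.828,0.785],"twist":[-0.122,0,0],"claw":0.5},{"offset":[0.2,-0.828,0.785],"twist":[-0.122,0,0],"claw":0.5},{"offset":[0.2,-0.828,0.785],"twist":[-0.122,0,0],"claw":0.5},{"offset":[0.2,-0.828,0.785],"twist":[-0.122,0,0],"claw":0.5},{"offset":[0.2,-0.828,0.785],"twist":[-0.122,0,0],"claw":0.5},{"offset":[0.2,-0.828,0.785],"twist":[-0.122,0,0],"claw":0.5},{"offset":[0.2,-0.828,0.785],"twist":[-0.122,0,0],"claw":0.5}]'
python3 - <<'E'
from h import *
cv2.imwrite('pics/w1.png',snapshot('wrist'))
for t in ("left_pull","right_pull"): print(t,[(d['score'],d['xyz']) for d in spot_point("wrist",t)][:3])
print(rel((.497,.0245,.17),tgt(.137,1)), proj('wrist',(.497,.0245,.102)),get_state()['contact_force'])
E
```

```text
clock: 2.37
tcp_pos: [0.4992, 0.0248, 0.1712]
eef_rot: [-0.112, 1.566, 0.105]
contact_force: [-0.4, -0.4, 0.0]
width: 0.498
left_pull []
right_pull [(0.61, [0.5088, -0.0748, 0.0811])]
(array([ 0.0039, -0.0276, -0.003 ]), array([ 0.0036, -0.0001, -0.0002])) [305.36371442 253.16934095] [-0.51306602  0.92619795 -1.05133266]
```

View pics/w1.png

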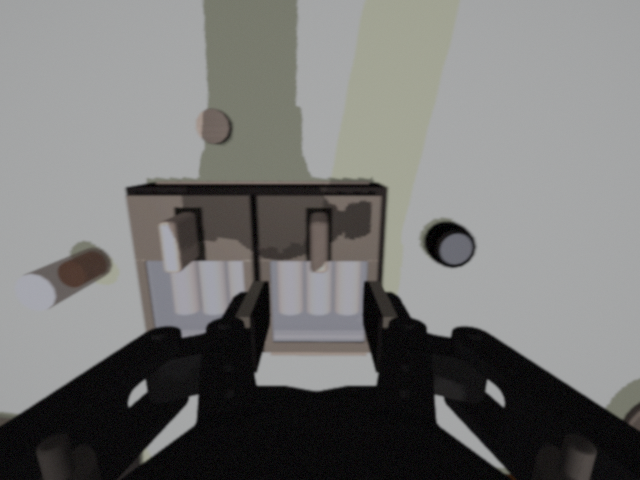

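The wrist view, with the case front at the top, shows the left fin near (318,240) between the fingers at x≈255–380. The arm was still settling, so I'll measure again.

```bash
python3 - <<'E'
from h import *
for i in range(3):
    im=snapshot('wrist');s=get_state();print(s['clock'],s['tcp_pos'],s['joint_vel'].round(3))
cv2.imwrite('pics/w2.png',cv2.convertScaleAbs(im[180:300,240:400],alpha=1.8) if 0 else cv2.resize(cv2.convertScaleAbs(im[180:300,240:400],alpha=1.8),None,fx=4,fy=4))
print(rel((.497,.0245,.17),tgt(.137,1)), proj('wrist',(.497,.0245,.102)))
print([(d['score'],d['xyz']) for d in spot_point("wrist","left_pull")],[(d['score'],d['xyz']) for d in spot_point("wrist","case")])
E
```

```text
2.5667 [0.49639039 0.03367918 0.171211  ] [-0.014 -0.011 -0.01   0.006  0.005 -0.002  0.003]
2.6167 [0.49626865 0.03398794 0.17128907] [-0.006 -0.006 -0.001  0.004  0.006 -0.001  0.003]
2.6667 [0.49624287 0.03400066 0.17133952] [-0.002 -0.004  0.004  0.002  0.005 -0.001  0.003]
(array([ 0.0044, -0.0317, -0.0023]), array([ 0.0047,  0.    , -0.0003])) [303.46833069 253.36555191]
[(0.91, [0.497, 0.0294, 0.0794])] [(0.59, [0.5398, -0.0193, 0.0027])]
```

View pics/w2.png

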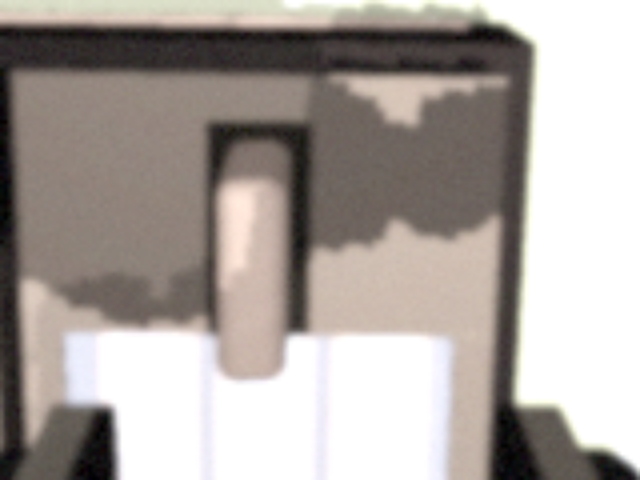

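The fin matches the prediction within about 2 mm. I'll centre over it and descend.

```bash
python3 - <<'E'
from h import *
print(rel((.4955,.0243,.068),tgt(.137,1)))
E
```

```text
(array([ 0.3447, -0.0301, -0.0073]), array([ 0.0045,  0.0001, -0.0003]))
```

```bash
python3 -m handwheel '[{"offset":[0,-0.03,-0.007],"twist":[0.0045,0,0],"claw":0.5},{"offset":[0.08,-0.03,-0.007],"twist":[0.0045,0,0],"claw":0.5},{"offset":[0.16,-0.03,-0.007],"twist":[0.0045,0,0],"claw":0.5},{"offset":[0.24,-0.03,-0.007],"twist":[0.0045,0,0],"claw":0.5},{"offset":[0.31,-0.03,-0.007],"twist":[0.0045,0,0],"claw":0.5},{"offset":[0.344,-0.03,-0.007],"twist":[0.0045,0,0],"claw":0.5},{"offset":[0.344,-0.03,-0.007],"twist":[0.0045,0,0],"claw":0.5},{"offset":[0.344,-0.03,-0.007],"twist":[0.0045,0,0],"claw":0.5},{"offset":[0.344,-0.03,-0.007],"twist":[0.0045,0,0],"claw":0.5}]'
python3 - <<'E'
from h import *
cv2.imwrite('pics/w3.png',snapshot('wrist'))
print(rel((.4955,.0243,.068),tgt(.137,1)),get_state()['contact_force'])
E
```

```text
clock: 3.52
tcp_pos: [0.4971, 0.0222, 0.0693]
eef_rot: [-0.104, 1.566, 0.105]
contact_force: [-0.1, 0.9, 0.0]
width: 0.498
(array([ 0.005 ,  0.0073, -0.0051]), array([-0.0012,  0.001 , -0.0001])) [ 0.62355202  0.28901164 -0.21904582]
```

View pics/w3.png

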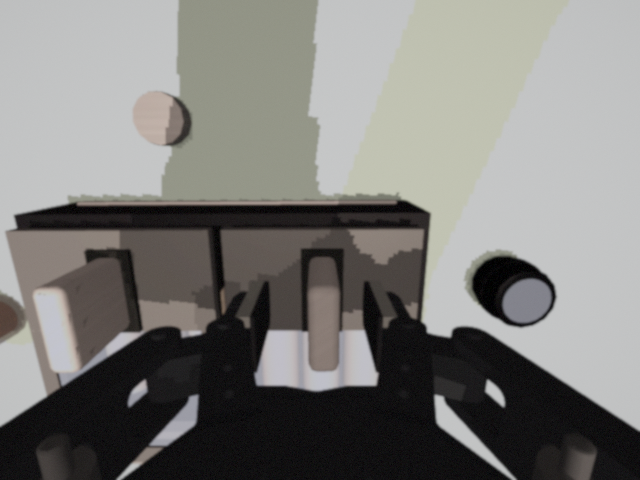

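The fin at (323,313) sits about 2 mm to the +y side of the finger centre (316). I'll correct that and close.

```bash
python3 -m handwheel '[{"offset":[0,0.007,-0.005],"twist":[0,0,0],"claw":0.5},{"offset":[0,0.007,-0.005],"twist":[0,0,0],"claw":0.4},{"offset":[0,0.007,-0.005],"twist":[0,0,0],"claw":0.3},{"offset":[0,0.007,-0.005],"twist":[0,0,0],"claw":0.2},{"offset":[0,0.007,-0.005],"twist":[0,0,0],"claw":0.1},{"offset":[0,0.007,-0.005],"twist":[0,0,0],"claw":0},{"offset":[0,0.007,-0.005],"twist":[0,0,0],"claw":0},{"offset":[0,0.007,-0.005],"twist":[0,0,0],"claw":0},{"offset":[0,0.007,-0.005],"twist":[0,0,0],"claw":0}]' 40
python3 - <<'E'
from h import *
snapshot('wrist');s=get_state();print(s['tcp_pos'],s['contact_force'],s['width'],s['ft_torque'],s['eef_rot'])
E
```

```text
clock: 4.32
tcp_pos: [0.4942, 0.0245, 0.0682]
eef_rot: [-0.105, 1.568, 0.105]
contact_force: [-0.1, 1.8, 2.4]
width: 0.132
[0.49424644 0.02450002 0.06820033] [-1.44282974  1.22803739  2.67043206] 0.13709001266641188 [0.26099191 0.1027141  0.0730746 ] [-0.10465767  1.56804704  0.10528436]
```

```bash
python3 -m handwheel '[{"offset":[-0.004,0,0],"twist":[0,0,0],"claw":0},{"offset":[-0.008,0,0],"twist":[0,0,0],"claw":0},{"offset":[-0.012,0,0],"twist":[0,0,0],"claw":0},{"offset":[-0.012,0,0],"twist":[0,0,0],"claw":0},{"offset":[-0.012,0,0],"twist":[0,0,0],"claw":0}]'
python3 - <<'E'
from h import *
for i in range(3):
    snapshot('wrist');s=get_state();print(s['tcp_pos'],s['contact_force'].round(2),s['width'],s['ft_torque'].round(2))
E
```

```text
clock: 4.78
tcp_pos: [0.4945, 0.0245, 0.0718]
eef_rot: [-0.105, 1.567, 0.105]
contact_force: [1.4, 1.5, -2.4]
width: 0.133
[0.49446313 0.02450667 0.07173743] [ 1.31  2.27 -1.34] 0.13291521429435987 [ 0.53 -0.38  0.15]
[0.49448135 0.02448675 0.07173109] [ 3.37  2.57 -1.01] 0.13421659901158736 [ 0.52 -0.43  0.03]
[0.49447759 0.02450105 0.07174428] [ 1.23  3.34 -1.7 ] 0.13396833301741082 [ 0.53 -0.43  0.09]
```

```bash
python3 -m handwheel '[{"offset":[-0.003,0,0],"twist":[0,0,0],"claw":0},{"offset":[-0.007,0,0],"twist":[0,0,0],"claw":0},{"offset":[-0.01,0,0],"twist":[0,0,0],"claw":0},{"offset":[-0.01,0,0],"twist":[0,0,0],"claw":0},{"offset":[-0.01,0,0],"twist":[0,0,0],"claw":0}]'
python3 - <<'E'
from h import *
F=[]
for i in range(4):
    snapshot('wrist');s=get_state();F.append(s['contact_force'])
print(s['tcp_pos'],np.mean(F,0).round(2),s['width'],s['ft_torque'].round(2))
E
```

```text
clock: 5.35
tcp_pos: [0.4948, 0.0245, 0.075]
eef_rot: [-0.105, 1.567, 0.105]
contact_force: [3.7, 3.9, -1.9]
width: 0.13
[0.49480725 0.02453169 0.07490011] [ 3.39  2.88 -1.48] 0.13593554905936542 [ 0.76 -0.75  0.11]
```

The lid lifts freely at about 1.5 N through 6.7 mm, so it isn't caught. I'll push it shut and press to about 8 N.

```bash
python3 -m handwheel '[{"offset":[0.007,0,0],"twist":[0,0,0],"claw":0},{"offset":[0.014,0,0],"twist":[0,0,0],"claw":0},{"offset":[0.02,0,0],"twist":[0,0,0],"claw":0},{"offset":[0.024,0,0],"twist":[0,0,0],"claw":0},{"offset":[0.027,0,0],"twist":[0,0,0],"claw":0},{"offset":[0.027,0,0],"twist":[0,0,0],"claw":0},{"offset":[0.027,0,0],"twist":[0,0,0],"claw":0}]'
python3 - <<'E'
from h import *
F=[]
for i in range(4):
    snapshot('wrist');s=get_state();F.append(s['contact_force'])
print(s['tcp_pos'],np.mean(F,0).round(2),s['width'],s['ft_torque'].round(2))
E
```

```text
clock: 6.13
tcp_pos: [0.4942, 0.0244, 0.0673]
eef_rot: [-0.104, 1.569, 0.105]
contact_force: [0.9, 4.5, 6.4]
width: 0.134
[0.49414557 0.02440555 0.06731757] [0.55 4.17 6.63] 0.13635168858448876 [ 0.83 -0.11  0.15]
```

```bash
python3 -m handwheel '[{"offset":[0.0025,0,0],"twist":[0,0,0],"claw":0},{"offset":[0.0025,0,0],"twist":[0,0,0],"claw":0},{"offset":[0.0025,0,0],"twist":[0,0,0],"claw":0}]'
python3 - <<'E'
from h import *
F=[]
for i in range(4):
    snapshot('wrist');s=get_state();F.append(s['contact_force'])
print(s['tcp_pos'],np.mean(F,0).round(2),s['width'],s['ft_torque'].round(2))
E
python3 -m handwheel '[{"offset":[-0.005,0,0],"twist":[0,0,0],"claw":0},{"offset":[-0.010,0,0],"twist":[0,0,0],"claw":0},{"offset":[-0.015,0,0],"twist":[0,0,0],"claw":0},{"offset":[-0.018,0,0],"twist":[0,0,0],"claw":0},{"offset":[-0.018,0,0],"twist":[0,0,0],"claw":0},{"offset":[-0.018,0,0],"twist":[0,0,0],"claw":0}]'
python3 - <<'E'
from h import *
F=[]
for i in range(4):
    snapshot('wrist');s=get_state();F.append(s['contact_force'])
print(s['tcp_pos'],np.mean(F,0).round(2),s['width'],s['ft_torque'].round(2))
E
```

```text
clock: 6.58
tcp_pos: [0.4941, 0.0244, 0.0668]
eef_rot: [-0.104, 1.569, 0.106]
contact_force: [-0.8, 4.9, 8.6]
width: 0.133
[0.49414951 0.02442442 0.0667937 ] [-0.34  3.82  8.07] 0.13205417685150062 [0.81 0.01 0.14]
clock: 7.28
tcp_pos: [0.4944, 0.0244, 0.0711]
eef_rot: [-0.105, 1.567, 0.105]
contact_force: [4.7, 4.4, -1.7]
width: 0.135
[0.4943862  0.02442299 0.07102199] [ 3.61  4.34 -1.83] 0.133842036400311 [ 0.95 -0.73  0.07]
```

```bash
python3 -m handwheel '[{"offset":[-0.003,0,0],"twist":[0,0,0],"claw":0},{"offset":[-0.006,0,0],"twist":[0,0,0],"claw":0},{"offset":[-0.009,0,0],"twist":[0,0,0],"claw":0},{"offset":[-0.009,0,0],"twist":[0,0,0],"claw":0},{"offset":[-0.009,0,0],"twist":[0,0,0],"claw":0}]'
python3 - <<'E'
from h import *
F=[]
for i in range(4):
    snapshot('wrist');s=get_state();F.append(s['contact_force'])
print(s['tcp_pos'],np.mean(F,0).round(2),s['width'],s['ft_torque'].round(2))
E
```

```text
clock: 7.9
tcp_pos: [0.4947, 0.0245, 0.0738]
eef_rot: [-0.105, 1.567, 0.105]
contact_force: [3.7, 4.7, -0.8]
width: 0.136
[0.49462889 0.02446432 0.07375138] [ 3.71  4.61 -1.22] 0.1322052370610654 [ 0.98 -0.83  0.12]
```

It's still not caught, so I'll press to about 10 N.

```bash
cat > m.py <<'E'
from h import *
F=[]
for i in range(3):
    snapshot('wrist');s=get_state();F.append(s['contact_force'])
print(s['tcp_pos'].round(5),np.mean(F,0).round(2),s['width'],s['ft_torque'].round(2))
E
python3 -m handwheel '[{"offset":[0.007,0,0],"twist":[0,0,0],"claw":0},{"offset":[0.014,0,0],"twist":[0,0,0],"claw":0},{"offset":[0.02,0,0],"twist":[0,0,0],"claw":0},{"offset":[0.025,0,0],"twist":[0,0,0],"claw":0},{"offset":[0.028,0,0],"twist":[0,0,0],"claw":0},{"offset":[0.0305,0,0],"twist":[0,0,0],"claw":0},{"offset":[0.0305,0,0],"twist":[0,0,0],"claw":0},{"offset":[0.0305,0,0],"twist":[0,0,0],"claw":0}]' >/dev/null; python3 m.py
python3 -m handwheel '[{"offset":[-0.005,0,0],"twist":[0,0,0],"claw":0},{"offset":[-0.010,0,0],"twist":[0,0,0],"claw":0},{"offset":[-0.015,0,0],"twist":[0,0,0],"claw":0},{"offset":[-0.02,0,0],"twist":[0,0,0],"claw":0},{"offset":[-0.023,0,0],"twist":[0,0,0],"claw":0},{"offset":[-0.023,0,0],"twist":[0,0,0],"claw":0},{"offset":[-0.023,0,0],"twist":[0,0,0],"claw":0}]'; python3 m.py
```

```text
[0.49413 0.02442 0.06599] [-1.76  4.57 11.01] 0.13382833914735995 [0.87 0.25 0.1 ]
clock: 9.5
tcp_pos: [0.4943, 0.0244, 0.071]
eef_rot: [-0.105, 1.567, 0.105]
contact_force: [4.1, 4.5, -3.9]
width: 0.136
[0.49433 0.02442 0.07096] [ 4.59  5.08 -4.18] 0.13376119348516743 [ 0.94 -1.04  0.14]
```

At the same height the resistance is now 4.2 N, against 1.8 N before, so the catch looks in. I'll tug to about 8 N.

```bash
python3 -m handwheel '[{"offset":[-0.004,0,0],"twist":[0,0,0],"claw":0},{"offset":[-0.008,0,0],"twist":[0,0,0],"claw":0},{"offset":[-0.011,0,0],"twist":[0,0,0],"claw":0},{"offset":[-0.011,0,0],"twist":[0,0,0],"claw":0},{"offset":[-0.011,0,0],"twist":[0,0,0],"claw":0}]'; python3 m.py
```

```text
clock: 10.07
tcp_pos: [0.4946, 0.0244, 0.0738]
eef_rot: [-0.106, 1.566, 0.104]
contact_force: [6.1, 4.0, -8.4]
width: 0.135
[0.4946  0.02445 0.07382] [ 6.46  5.45 -8.79] 0.12964925992181087 [ 1.   -1.4   0.07]
```

The catch holds at about 8.6 N. I'll hold briefly, return to neutral and release.

```bash
python3 -m handwheel '[{"offset":[0,0,0],"twist":[0,0,0],"claw":0},{"offset":[0,0,0],"twist":[0,0,0],"claw":0},{"offset":[0,0,0],"twist":[0,0,0],"claw":0},{"offset":[0.006,0,0],"twist":[0,0,0],"claw":0},{"offset":[0.012,0,0],"twist":[0,0,0],"claw":0},{"offset":[0.0165,0,0],"twist":[0,0,0],"claw":0},{"offset":[0.0165,0,0],"twist":[0,0,0],"claw":0},{"offset":[0.0165,0,0],"twist":[0,0,0],"claw":0}]'; python3 m.py
python3 -m handwheel '[{"offset":[0,0,0],"twist":[0,0,0],"claw":0.2},{"offset":[0,0,0],"twist":[0,0,0],"claw":0.3},{"offset":[0,0,0],"twist":[0,0,0],"claw":0.4},{"offset":[0,0,0],"twist":[0,0,0],"claw":0.5},{"offset":[0,0,0],"twist":[0,0,0],"claw":0.5},{"offset":[0,0,0],"twist":[0,0,0],"claw":0.5}]'; python3 m.py
python3 - <<'E'
from h import *
print(rel((.5092,-.0745,.145),tgt(.137,1)))
E
```

```text
clock: 10.88
tcp_pos: [0.4943, 0.0244, 0.0696]
eef_rot: [-0.105, 1.568, 0.105]
contact_force: [3.6, 4.6, -1.2]
width: 0.13
[0.49426 0.02441 0.06963] [ 2.92  4.54 -1.54] 0.13496569192423927 [ 0.99 -0.72  0.09]
clock: 11.53
tcp_pos: [0.4936, 0.0236, 0.0698]
eef_rot: [-0.105, 1.569, 0.104]
contact_force: [0.1, 0.3, 0.8]
width: 0.497
[0.49397 0.02403 0.06999] [ 0.22 -0.18 -0.3 ] 0.5001488211638548 [ 0.02 -0.    0.01]
(array([-0.25  , -0.3323,  0.0066]), array([-0.0012, -0.0001,  0.    ]))
```

```bash
python3 -m handwheel '[{"offset":[-0.12,0,0],"twist":[0,0,0],"claw":0.5},{"offset":[-0.25,0,0],"twist":[0,0,0],"claw":0.5},{"offset":[-0.25,-0.1,0.003],"twist":[0,0,0],"claw":0.5},{"offset":[-0.25,-0.22,0.006],"twist":[0,0,0],"claw":0.5},{"offset":[-0.25,-0.332,0.006],"twist":[0,0,0],"claw":0.5},{"offset":[-0.25,-0.332,0.006],"twist":[0,0,0],"claw":0.5},{"offset":[-0.25,-0.332,0.006],"twist":[0,0,0],"claw":0.5},{"offset":[-0.25,-0.332,0.006],"twist":[0,0,0],"claw":0.5},{"offset":[-0.25,-0.332,0.006],"twist":[0,0,0],"claw":0.5}]'; python3 m.py
python3 - <<'E'
from h import *
cv2.imwrite('pics/w4.png',snapshot('wrist'))
print(rel((.5089,-.0743,.0685),tgt(.137,1)), proj('wrist',(.5089,-.0743,.102)))
print([(d['score'],d['xyz']) for d in spot_point("wrist","right_pull")])
E
```

```text
clock: 12.43
tcp_pos: [0.5089, -0.0726, 0.1446]
eef_rot: [-0.106, 1.569, 0.107]
contact_force: [0.4, -0.3, 0.1]
width: 0.502
[ 0.50902 -0.07267  0.14476] [-0.1   0.12  0.29] 0.4960264127846456 [ 0.02 -0.01  0.02]
(array([ 0.2544, -0.0046, -0.001 ]), array([-0.0004, -0.0001, -0.0001])) [315.82898906 267.2020094 ]
[(0.6, [0.5059, -0.0739, 0.0837]), (0.59, [0.5672, -0.1909, -0.0001])]
```

View pics/w4.png

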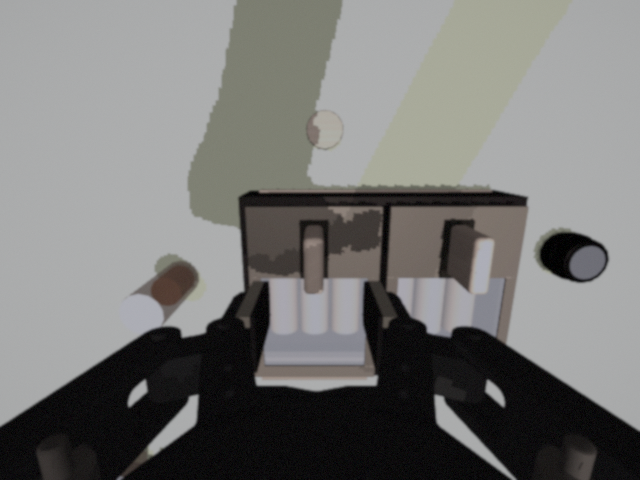

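The right fin at (314,265) is centred between the fingers. I'll descend and grip.

```bash
python3 -m handwheel '[{"offset":[0,-0.005,-0.002],"twist":[0,0,0],"claw":0.5},{"offset":[0.08,-0.005,-0.002],"twist":[0,0,0],"claw":0.5},{"offset":[0.16,-0.005,-0.002],"twist":[0,0,0],"claw":0.5},{"offset":[0.22,-0.005,-0.002],"twist":[0,0,0],"claw":0.5},{"offset":[0.252,-0.005,-0.002],"twist":[0,0,0],"claw":0.5},{"offset":[0.252,-0.005,-0.002],"twist":[0,0,0],"claw":0.5},{"offset":[0.252,-0.005,-0.002],"twist":[0,0,0],"claw":0.5}]'; python3 m.py
python3 - <<'E'
from h import *
cv2.imwrite('pics/w5.png',snapshot('wrist')[200:420,160:480])
E
```

```text
clock: 13.27
tcp_pos: [0.5086, -0.0761, 0.0694]
eef_rot: [-0.105, 1.569, 0.104]
contact_force: [1.1, -0.2, 0.7]
width: 0.503
[ 0.51004 -0.07608  0.07072] [0.12 0.19 0.1 ] 0.49549276922704927 [-0.01  0.03  0.08]
```

View pics/w5.png

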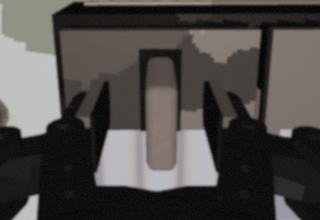

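The fin is about 1.7 mm to the +y side of centre. I'll correct that and grip.

```bash
python3 -m handwheel '[{"offset":[0.005,0.006,-0.003],"twist":[0,0,0],"claw":0.5},{"offset":[0.005,0.006,-0.003],"twist":[0,0,0],"claw":0.4},{"offset":[0.005,0.006,-0.003],"twist":[0,0,0],"claw":0.3},{"offset":[0.005,0.006,-0.003],"twist":[0,0,0],"claw":0.2},{"offset":[0.005,0.006,-0.003],"twist":[0,0,0],"claw":0.1},{"offset":[0.005,0.006,-0.003],"twist":[0,0,0],"claw":0},{"offset":[0.005,0.006,-0.003],"twist":[0,0,0],"claw":0},{"offset":[0.005,0.006,-0.003],"twist":[0,0,0],"claw":0},{"offset":[0.005,0.006,-0.003],"twist":[0,0,0],"claw":0}]' 40; python3 m.py
python3 -m handwheel '[{"offset":[-0.004,0,0],"twist":[0,0,0],"claw":0},{"offset":[-0.008,0,0],"twist":[0,0,0],"claw":0},{"offset":[-0.011,0,0],"twist":[0,0,0],"claw":0},{"offset":[-0.011,0,0],"twist":[0,0,0],"claw":0},{"offset":[-0.011,0,0],"twist":[0,0,0],"claw":0}]'; python3 m.py
```

```text
clock: 14.22
tcp_pos: [0.5077, -0.0744, 0.068]
eef_rot: [-0.105, 1.568, 0.105]
contact_force: [-0.7, -0.6, 1.7]
width: 0.131
[ 0.50766 -0.07442  0.068  ] [-0.24 -1.19  1.76] 0.1338088993219636 [-0.14  0.08  0.08]
clock: 14.78
tcp_pos: [0.5079, -0.0744, 0.0713]
eef_rot: [-0.105, 1.568, 0.104]
contact_force: [1.0, -3.0, -0.1]
width: 0.131
[ 0.5079  -0.07437  0.07127] [ 1.41 -1.83 -1.18] 0.13413846220910178 [-0.27 -0.33  0.09]
```

```bash
python3 -m handwheel '[{"offset":[-0.004,0,0],"twist":[0,0,0],"claw":0},{"offset":[-0.008,0,0],"twist":[0,0,0],"claw":0},{"offset":[-0.01,0,0],"twist":[0,0,0],"claw":0},{"offset":[-0.01,0,0],"twist":[0,0,0],"claw":0},{"offset":[-0.01,0,0],"twist":[0,0,0],"claw":0},{"offset":[-0.01,0,0],"twist":[0,0,0],"claw":0}]'; python3 m.py
```

```text
clock: 15.43
tcp_pos: [0.5082, -0.0743, 0.0744]
eef_rot: [-0.105, 1.567, 0.104]
contact_force: [3.8, -2.0, -1.7]
width: 0.134
[ 0.50817 -0.07429  0.0744 ] [ 3.17 -2.03 -1.49] 0.13814310677293293 [-0.4  -0.8   0.12]
```

The right lid gives as well. I'll press to about 8 N and tug.

```bash
python3 -m handwheel '[{"offset":[0.007,0,0],"twist":[0,0,0],"claw":0},{"offset":[0.014,0,0],"twist":[0,0,0],"claw":0},{"offset":[0.02,0,0],"twist":[0,0,0],"claw":0},{"offset":[0.024,0,0],"twist":[0,0,0],"claw":0},{"offset":[0.027,0,0],"twist":[0,0,0],"claw":0},{"offset":[0.029,0,0],"twist":[0,0,0],"claw":0},{"offset":[0.029,0,0],"twist":[0,0,0],"claw":0},{"offset":[0.029,0,0],"twist":[0,0,0],"claw":0}]' >/dev/null; python3 m.py
python3 -m handwheel '[{"offset":[-0.005,0,0],"twist":[0,0,0],"claw":0},{"offset":[-0.010,0,0],"twist":[0,0,0],"claw":0},{"offset":[-0.015,0,0],"twist":[0,0,0],"claw":0},{"offset":[-0.02,0,0],"twist":[0,0,0],"claw":0},{"offset":[-0.022,0,0],"twist":[0,0,0],"claw":0},{"offset":[-0.022,0,0],"twist":[0,0,0],"claw":0},{"offset":[-0.022,0,0],"twist":[0,0,0],"claw":0}]'; python3 m.py
```

```text
[ 0.50755 -0.07438  0.06649] [-0.34 -2.37  7.76] 0.13225064752391744 [-0.33  0.01  0.05]
clock: 16.98
tcp_pos: [0.5079, -0.0743, 0.0721]
eef_rot: [-0.105, 1.568, 0.104]
contact_force: [4.1, -2.7, -1.0]
width: 0.137
[ 0.50794 -0.07433  0.07214] [ 4.24 -2.46 -1.43] 0.13360224423728756 [-0.44 -0.95  0.08]
```

```bash
python3 -m handwheel '[{"offset":[0.007,0,0],"twist":[0,0,0],"claw":0},{"offset":[0.014,0,0],"twist":[0,0,0],"claw":0},{"offset":[0.019,0,0],"twist":[0,0,0],"claw":0},{"offset":[0.023,0,0],"twist":[0,0,0],"claw":0},{"offset":[0.0255,0,0],"twist":[0,0,0],"claw":0},{"offset":[0.0255,0,0],"twist":[0,0,0],"claw":0},{"offset":[0.0255,0,0],"twist":[0,0,0],"claw":0}]' >/dev/null; python3 m.py
python3 -m handwheel '[{"offset":[-0.005,0,0],"twist":[0,0,0],"claw":0},{"offset":[-0.010,0,0],"twist":[0,0,0],"claw":0},{"offset":[-0.015,0,0],"twist":[0,0,0],"claw":0},{"offset":[-0.02,0,0],"twist":[0,0,0],"claw":0},{"offset":[-0.0245,0,0],"twist":[0,0,0],"claw":0},{"offset":[-0.0245,0,0],"twist":[0,0,0],"claw":0},{"offset":[-0.0245,0,0],"twist":[0,0,0],"claw":0}]'; python3 m.py
```

```text
[ 0.50751 -0.07441  0.06576] [-0.88 -1.49 10.88] 0.13694895364334858 [-0.35  0.15  0.07]
clock: 18.45
tcp_pos: [0.5079, -0.0743, 0.0717]
eef_rot: [-0.105, 1.568, 0.104]
contact_force: [4.4, -2.6, -1.8]
width: 0.136
[ 0.50787 -0.07429  0.07164] [ 4.69 -3.   -1.58] 0.13445015939228216 [-0.55 -0.99  0.04]
```

```bash
python3 -m handwheel '[{"offset":[0.007,0,0],"twist":[0,0,0],"claw":0},{"offset":[0.014,0,0],"twist":[0,0,0],"claw":0},{"offset":[0.019,0,0],"twist":[0,0,0],"claw":0},{"offset":[0.023,0,0],"twist":[0,0,0],"claw":0},{"offset":[0.0255,0,0],"twist":[0,0,0],"claw":0},{"offset":[0.027,0,0],"twist":[0,0,0],"claw":0},{"offset":[0.027,0,0],"twist":[0,0,0],"claw":0},{"offset":[0.027,0,0],"twist":[0,0,0],"claw":0}]' >/dev/null; python3 m.py
python3 -m handwheel '[{"offset":[-0.005,0,0],"twist":[0,0,0],"claw":0},{"offset":[-0.010,0,0],"twist":[0,0,0],"claw":0},{"offset":[-0.015,0,0],"twist":[0,0,0],"claw":0},{"offset":[-0.02,0,0],"twist":[0,0,0],"claw":0},{"offset":[-0.026,0,0],"twist":[0,0,0],"claw":0},{"offset":[-0.026,0,0],"twist":[0,0,0],"claw":0},{"offset":[-0.026,0,0],"twist":[0,0,0],"claw":0}]'; python3 m.py
```

```text
[ 0.50746 -0.07437  0.06515] [-1.13 -2.05 13.18] 0.13413914165135507 [-0.42  0.23  0.05]
clock: 20.0
tcp_pos: [0.5078, -0.0743, 0.0708]
eef_rot: [-0.106, 1.568, 0.104]
contact_force: [6.0, -2.9, -4.9]
width: 0.138
[ 0.50774 -0.07431  0.07074] [ 5.37 -3.53 -5.06] 0.137164304534481 [-0.63 -1.2   0.07]
```

It's caught now, at 5 N with little lift. I'll tug to about 8.5 N and hold.

```bash
python3 -m handwheel '[{"offset":[-0.004,0,0],"twist":[0,0,0],"claw":0},{"offset":[-0.008,0,0],"twist":[0,0,0],"claw":0},{"offset":[-0.0095,0,0],"twist":[0,0,0],"claw":0},{"offset":[-0.0095,0,0],"twist":[0,0,0],"claw":0},{"offset":[-0.0095,0,0],"twist":[0,0,0],"claw":0},{"offset":[-0.0095,0,0],"twist":[0,0,0],"claw":0},{"offset":[-0.0095,0,0],"twist":[0,0,0],"claw":0}]'; python3 m.py
```

```text
clock: 20.73
tcp_pos: [0.508, -0.0742, 0.0732]
eef_rot: [-0.106, 1.567, 0.104]
contact_force: [7.2, -4.1, -8.3]
width: 0.129
[ 0.50794 -0.07426  0.07313] [ 7.09 -3.38 -8.33] 0.13523188444090609 [-0.7  -1.57  0.07]
```

```bash
python3 -m handwheel '[{"offset":[0.006,0,0],"twist":[0,0,0],"claw":0},{"offset":[0.012,0,0],"twist":[0,0,0],"claw":0},{"offset":[0.0165,0,0],"twist":[0,0,0],"claw":0},{"offset":[0.0165,0,0],"twist":[0,0,0],"claw":0},{"offset":[0.0165,0,0],"twist":[0,0,0],"claw":0}]'; python3 m.py
python3 -m handwheel '[{"offset":[0,0,0],"twist":[0,0,0],"claw":0.2},{"offset":[0,0,0],"twist":[0,0,0],"claw":0.3},{"offset":[0,0,0],"twist":[0,0,0],"claw":0.4},{"offset":[0,0,0],"twist":[0,0,0],"claw":0.5},{"offset":[0,0,0],"twist":[0,0,0],"claw":0.5},{"offset":[0,0,0],"twist":[0,0,0],"claw":0.5}]'; python3 m.py
python3 -m handwheel '[{"offset":[-0.1,0,0],"twist":[0,0,0],"claw":0.5},{"offset":[-0.2,0,0],"twist":[0,0,0],"claw":0.5},{"offset":[-0.3,0,0],"twist":[0,0,0],"claw":0.5},{"offset":[-0.4,0,0],"twist":[0,0,0],"claw":0.5},{"offset":[-0.4,0,0],"twist":[0,0,0],"claw":0.5},{"offset":[-0.4,0,0],"twist":[0,0,0],"claw":0.5},{"offset":[-0.4,0,0],"twist":[0,0,0],"claw":0.5}]'
python3 - <<'E'
from h import *
cv2.imwrite('pics/w6.png',snapshot('wrist'));cv2.imwrite('pics/s6.png',snapshot('side'))
for t in ("left_pull","right_pull"): print(t,[(d['score'],d['xyz']) for d in spot_point("wrist",t)][:2],[(d['score'],d['xyz']) for d in spot_point("side",t)][:2])
E
```

```text
clock: 21.3
tcp_pos: [0.5076, -0.0743, 0.0689]
eef_rot: [-0.105, 1.568, 0.104]
contact_force: [4.0, -2.0, -0.6]
width: 0.133
[ 0.50761 -0.0743   0.06896] [ 4.49 -2.97 -1.4 ] 0.13194048928635918 [-0.64 -0.96  0.05]
clock: 21.95
tcp_pos: [0.507, -0.0739, 0.0692]
eef_rot: [-0.104, 1.569, 0.105]
contact_force: [-0.3, 0.2, 0.4]
width: 0.5
[ 0.50743 -0.07411  0.06938] [-0.4  -0.01  0.2 ] 0.4999007281528012 [-0.06 -0.03 -0.02]
clock: 22.68
tcp_pos: [0.5071, -0.074, 0.1891]
eef_rot: [-0.104, 1.569, 0.105]
contact_force: [0.2, 1.1, -0.9]
width: 0.501
left_pull [(0.88, [0.4968, 0.027, 0.0847])] [(0.69, [0.4254, -0.0788, -0.0003]), (0.6, [0.4976, 0.0233, 0.0799])]
right_pull [(0.81, [0.5056, -0.0726, 0.0812])] [(0.71, [0.5089, -0.0763, 0.0837])]
```

View pics/w6.png

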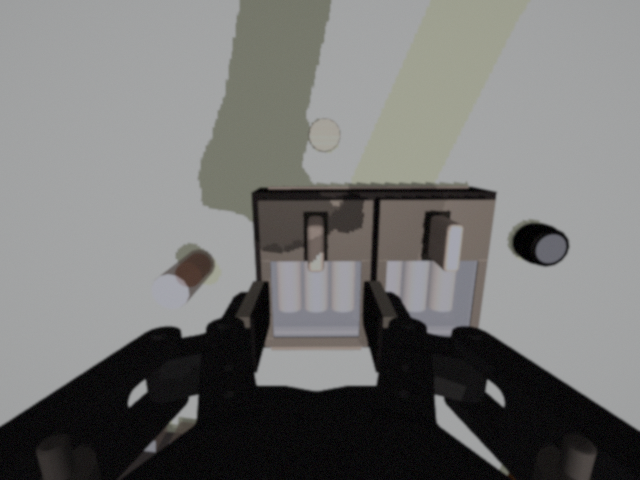

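View pics/s6.png

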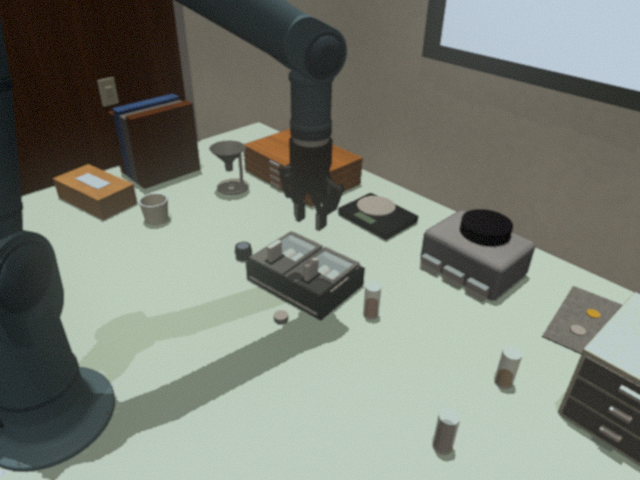

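Both lids are shut and the gripper is clear above them. The side view shows every bystander at its earlier pixels: coins (281,317), loupe (243,250), tube (372,300), cup (154,209), funnel (229,165). I'll hand the job in.

```bash
python3 -c "
from workcell import *
print(close_job())"
```

```text
the job is handed in; nothing more can be done
None
```

Both lids had catches that weren't in. Both are now caught, shut and released, and the job is handed in at about 23 s on the robot's clock. Forces below are wrist readings averaged over a few samples, with roughly ±1 N noise.

| Lid | First tug | Presses | Final tug |
|---|---|---|---|
| Left (checked first) | lifted freely at about 1.5 N | 8 N still gave, 11 N caught | held at about 8.6 N |
| Right | lifted freely at about 1.5 N | 8 N and 11 N still gave, 13 N caught | held at about 8.3 N |

- **Force limit:** The pressing and tugging forces stayed under 16 N. During the final tugs there was also a sideways force of about 6–7 N, because the fins rock on their feet. The combined force was still about 12 N.
- **Last checks:** After release the wrist force was about zero. The last pictures show both lids shut, the gripper clear above them, and every bystander where it started.
- **Disagreement:** The detector's top guess for the left pull in the last side picture was wrong: it pointed at the coins. Its second guess, and the wrist view, put the pull at its shut position within the detector's tolerance.

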